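# Tuck a flashing strip under a lapped sheet and hold it flat

## Task

Pick up the copper flashing strip by its upstand and slide its front edge squarely under the lip of the steel sheet on the plywood board, until the black line across the strip meets the lip and its whole front edge is covered; do not lift the hinged sheet and leave the glass, matchbox and pliers alone. Then press the strip down flat on the board with a light, steady push of about 10 N, ready for riveting, and finish while still holding it pressed there.

Things in the scene. Friction and masses are not known exactly. Their poses are not given: they have to be found in the camera images.
- lap_board: Plywood board fixed to the bench, 225 x 200 mm (its x, y), 12 mm thick; origin on its underside, below the middle of the sheet's lip. Bare from x = -110 mm to the lip at x = 0; from there to x = +90 mm a steel sheet covers it. The strip is tucked in along +x; a batten under the sheet blocks the way from x = +65 mm. Nothing on it stands more than 30 mm above the bench.
- lip (a point): Point on the board's top face (12 mm above the bench) straight below the middle of the sheet's lip, its front edge, which runs along the board's y; axes as the board's. The underside of the lip is bent up to about 12 mm above the board over its first 13 mm; behind that the sheet's underside lies 7 mm above the board.
- cover_sheet (a joint): Hinge of the steel sheet (180 mm wide in the board's y, 3 mm thick) along its far edge, 90 mm behind the lip: 0 = lying as built, positive = lip lifted (rad; 0.08 rad = 7 mm at the lip). It weighs 150 g, has no latch or spring, and falls back by its weight.
- flashing: Loose stiff copper strip, about 120 g, flat on the bench: flange 80 (x) x 110 (y) x 3 mm, with an upstand along its whole rear edge, 10 mm thick (x from -40 to -30 mm), 40 mm high from the underside: grip it there, fingers either side in x. Origin: centre of the flange's underside; +x points to the plain front edge at x = +40 mm, which is to be tucked in; z up.
- tea_glass: Tea glass, 54 mm across, 75 mm high, on the bench; origin at the centre of its underside. A bystander.
- matchbox: Matchbox, 36 x 52 x 14 mm, on the bench; origin at the centre of its underside. A bystander.
- pliers: Blue-handled pliers, 59 x 175 x 14 mm, lying on the bench; origin at the centre of the underside. A bystander.
- line (a point): Middle of the black line across the strip, on the strip's underside, at x = +10 mm in its frame, 30 mm behind its front edge.

How it is judged:
By the outcome, as a careful person would: the job done as asked, in the order asked, and still so for the second after the job is handed in, while the arm keeps its last pose, push and grip.
It also fails if it takes over 40 s, if anything falls off the work surface, if the arm or the gripper's body presses on something with over 40 N, if the wrist force passes 120 N, or if a joint passes its speed limit or range.

## Robot

A 7-joint arm with a two-finger parallel gripper is mounted at the origin on a cart in front of the work surface, level with it; the furniture and walls round the work are solid. World frame = base frame: x ahead of the robot, y to its left, z up, the work surface at z = 0. Lengths are in m, angles in rad, forces in N, time in s.
With the tool pointing down it reaches from about 0.35 to 0.9 m from the base axis. Payload 8.1 kg.
Tool frame: the origin (TCP) lies between the finger pads; the fingertips stand ahead of it and the grasp point (between the pads) is the TCP (arm.nose_length is the z of the fingertips in the tool frame, in m); z points along the fingers, y is the line along which they close (so a half turn about z gives the same grasp; the last joint's range is limited). The gripper opens to 92 mm and grips with 3 to 60 N. Pads are 19 mm wide; open, the fingers measure 130 mm over their backs; the gripper's body (75 mm by 190 mm) begins 47 mm behind the grasp point.
Start: joints at [-1.4, 0.434, 0.025, 1.573, -0.012, 1.134, -0.075], TCP at [0.169, 0.602, 0.246] pointing down, gripper open.
Joint ranges: [-2.62, 2.62], [-0.44, 2.09], [-1.27, 1.32], [0.08, 2.57], [-1.32, 4.46], [0.12, 2], [-2.74, 2.74]. Speed limits (rad/s): [2.22, 2.22, 3.01, 3.01, 3.14, 3.14, 3.14].

## Interface

Orientations are given as a rotation vector (axis times angle).
In Python, from cell import sensors, optics, arm gives the robot as it stands.
- The arm moves only by the tool arm_command, never from a script. Its argument "deltas" is one flat list of numbers, 7 for each row, row after row: the turn, a rotation vector about the world's x, y, z as a fraction of full scale, then the shift along the world's x, y, z as a fraction of full scale, then the finger opening in mm, from 0 to 91.8. In form: [wx, wy, wz, dx, dy, dz, fingers, wx, wy, wz, dx, dy, dz, fingers, ...]. A call has 1 to 20 rows; each row is the pose to reach, as a shift and turn from the pose commanded when the call began; what a row does not reach only later rows make up. Full scale, the value 1, is 1 m for a shift and 90 degrees for a turn. A row lasts 1/10 s, in which the tool goes at most 50 mm and 8.59 degrees, less where a joint would pass 70% of its speed; a pose out of reach is approached as far as the arm can. A call with a number of a shift or a turn outside -1 to 1 is refused whole. A call with a gripper value outside its range is refused whole. The fingers move at their own pace and stop on an object; "force" is the grip in N (left out, the last holds). Time passes only in rows, so rows that repeat a pose let the fingers close. It gives the time, the measured TCP pose, the force, the opening and the grip force at its end, in the units of the state.
- sensors.observe(): the state, without advancing time (a new reading comes with each control period).
- optics.get_image(name): name is "side" or "top" or "wrist"; returns the picture (480x640x3 uint8, blue, green, red); there is no depth.
- optics.calibration(name): a dict with "camera_matrix" (3x3 intrinsics, pixels), "rvec" (rotation vector, rad) and "tvec" (3), from world to camera coordinates, as OpenCV has them. Camera axes: x right, y down, z forward; pixel columns grow to the right and rows downward; lengths in m; the calibration is good to about 2 mm. A picture is of the moment at which its call begins: read the wrist's pose just before it. calibration takes no time and is no camera call; for the wrist camera it gives the pose at the moment of the call.
- arm.sign_off(): hands the job in; it is judged then, once.
The state is a dict: "clock": time; "joints": joint angles; "dq": joint speeds; "joint_efforts": joint torques, N m; "position": TCP position; "ee_rot": TCP orientation; "force": force on the tool from outside, world axes, zero at the start; "ft_torque": the same for the moment, N m; "width": opening from 0.0 (shut) to 1.0 (fully open); "gripper_force": force on a finger pad.
Only numpy, scipy, OpenCV 4.12 (cv2) and the standard library are available. Lean on these libraries where they do the work, as an engineer would, in place of code of your own. Each camera call takes 0.05 s, during which the arm holds its last target. There are 200 camera calls.

## Working session

There is one attempt and no reset: what is moved stays moved. The work goes in short steps, Python scripts to look and compute and a tool call to move; the robot and the scene stay as the last step left them, time stands still between calls to the robot, and variables do not carry over. Pictures are saved under pics/ and viewed, at most 10 in all, crops included, and the job is handed in when it is done.

Besides the shell and the picture viewer there is one more tool, called after "Emit:" as name(argument=value, ...) on one line, values as JSON. arm_command: Moves the arm, as the interface text tells. Its arguments: {"type":"object","properties":{"deltas":{"type":"array","items":{"type":"number"}},"force":{"type":"number"}},"required":["deltas"]}

```bash
mkdir -p pics; ls; python3 - <<'E'
from cell import sensors, optics, arm
import cv2,numpy as np
s=sensors.observe(); print(s, arm.nose_length)
for n in("top","side"):
    cv2.imwrite(f"pics/{n}0.png",optics.get_image(n)); c=optics.calibration(n); 
    R=cv2.Rodrigues(np.array(c["rvec"],float))[0]; print(n,c["camera_matrix"],(-R.T@np.array(c["tvec"]).ravel()),R[2])
E
```

```text
pics
{'clock': 0.0, 'joints': array([-1.39961108,  0.4352242 ,  0.02497022,  1.57407944, -0.01157901,
        1.13397439, -0.07509539]), 'dq': array([ 0.00019322,  0.00092506,  0.00261738,  0.00056382,  0.00077751,
        0.00042648, -0.00030443]), 'joint_efforts': array([ 5.05126991e-04, -6.67822981e+01,  9.85365249e-01, -3.14460754e+01,
       -6.06078096e-02,  4.24256630e-02,  1.72542527e-04]), 'position': array([0.16891657, 0.60125806, 0.24495098]), 'ee_rot': array([-4.28795072e-01, -3.11213808e+00,  2.41885372e-03]), 'force': array([ 0.21019828, -0.0527502 ,  0.94087234]), 'ft_torque': array([0.02387247, 0.02021691, 0.003759  ]), 'gripper_force': 0.0, 'width': 1.0004228137341682} 0.019
top [[593.07622666   0.         324.13340741]
 [  0.         593.07622666 236.59265873]
 [  0.           0.           1.        ]] [0.35297004 0.0345493  1.3019741 ] [ 0.1609424  -0.00668359 -0.98694117]
side [[529.86368819   0.         314.70558298]
 [  0.         529.86368819 237.34581191]
 [  0.           0.           1.        ]] [ 0.24543067 -0.82233905  0.82064625] [ 0.27067039  0.70725192 -0.65309438]
```

View pics/top0.png

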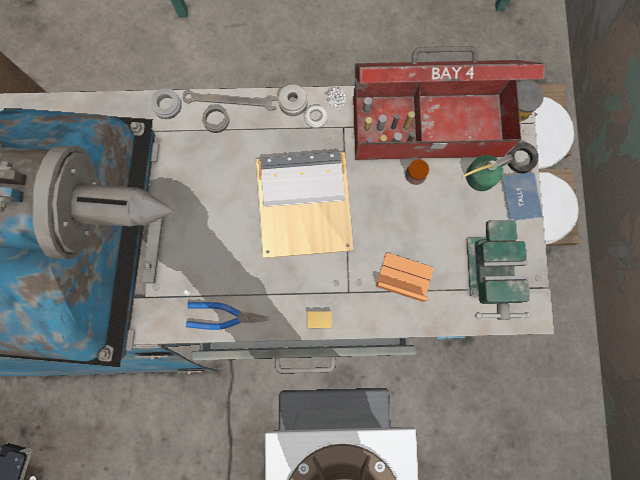

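View pics/side0.png

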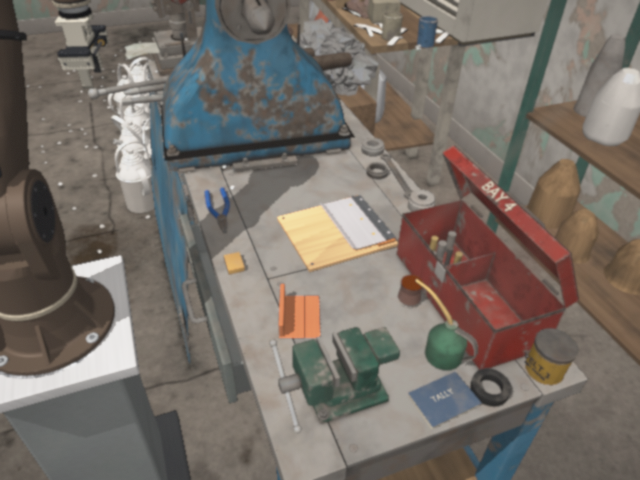

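The top view shows the board at about (305,205) with its lip along (262,206)-(350,198). The strip is at (405,277) with its upstand on the robot side. The matchbox is at (319,318), the pliers at (225,315) and the glass near (417,170). The side view agrees, and the arm is clear of everything.

```bash
cat > h.py <<'E'
from cell import sensors, optics, arm
import cv2,numpy as np
def ray(c,px,z):
    R=cv2.Rodrigues(np.array(c["rvec"],float))[0]; t=np.array(c["tvec"],float).ravel()
    p=cv2.undistortPoints(np.array(px,float).reshape(-1,1,2),np.array(c["camera_matrix"]),None).reshape(-1,2)
    d=np.c_[p,np.ones(len(p))]@R; o=-R.T@t
    return o+d*((z-o[2])/d[:,2])[:,None]
def proj(c,P): return cv2.projectPoints(np.array(P,float).reshape(-1,1,3),np.array(c["rvec"],float),np.array(c["tvec"],float),np.array(c["camera_matrix"]),None)[0].reshape(-1,2)
E
python3 - <<'E'
from h import *
im=cv2.imread("pics/top0.png"); hsv=cv2.cvtColor(im,cv2.COLOR_BGR2HSV); c=optics.calibration("top")
def comp(m,lo):
    for k in cv2.findContours(m,cv2.RETR_EXTERNAL,cv2.CHAIN_APPROX_NONE)[0]:
        if cv2.contourArea(k)>lo:
            a=cv2.approxPolyDP(cv2.convexHull(k),3,True).reshape(-1,2); print(cv2.contourArea(k),a.tolist()); yield a
print("board");
for a in comp(cv2.inRange(hsv,(15,60,120),(28,255,255)),200): print(ray(c,a,.012).round(4).tolist())
print("strip")
for a in comp(cv2.inRange(hsv,(5,130,100),(14,255,255)),200): print(ray(c,a,.003).round(4).tolist(),ray(c,a,.04).round(4).tolist())
print(proj(c,[[.35,.0,0]]))
cv2.imwrite("pics/crop1.png",cv2.resize(im[135:335,245:445],None,fx=3,fy=3,interpolation=cv2.INTER_CUBIC))
E
```

```text
board
389.5 [[331, 312], [331, 327], [307, 327], [307, 311]]
[[0.3981, 0.0149, 0.012], [0.3661, 0.0157, 0.012], [0.3673, 0.0673, 0.012], [0.4014, 0.0667, 0.012]]
4718.0 [[344, 152], [353, 249], [263, 257], [256, 159]]
[[0.7556, -0.0236, 0.012], [0.5342, -0.0369, 0.012], [0.5212, 0.1608, 0.012], [0.7438, 0.1749, 0.012]]
318.0 [[543, 84], [564, 84], [566, 108], [544, 95]]
[[0.9075, -0.4866, 0.012], [0.9064, -0.535, 0.012], [0.8484, -0.5344, 0.012], [0.8808, -0.4867, 0.012]]
strip
1652.5 [[386, 253], [432, 267], [425, 300], [377, 286]]
[[0.5249, -0.1101, 0.003], [0.4914, -0.2101, 0.003], [0.4195, -0.191, 0.003], [0.4525, -0.0874, 0.003]] [[0.52, -0.1059, 0.04], [0.4875, -0.2031, 0.04], [0.4176, -0.1845, 0.04], [0.4497, -0.0839, 0.04]]
286.5 [[420, 159], [428, 170], [424, 177], [415, 178], [408, 169], [412, 161]]
[[0.738, -0.1959, 0.003], [0.7119, -0.2128, 0.003], [0.6958, -0.2029, 0.003], [0.6939, -0.1824, 0.003], [0.7152, -0.1676, 0.003], [0.7338, -0.1776, 0.003]] [[0.7271, -0.1894, 0.04], [0.7016, -0.2057, 0.04], [0.686, -0.1961, 0.04], [0.6842, -0.1763, 0.04], [0.7049, -0.1619, 0.04], [0.7229, -0.1715, 0.04]]
[[338.37912272 334.37803952]]
```

View pics/crop1.png

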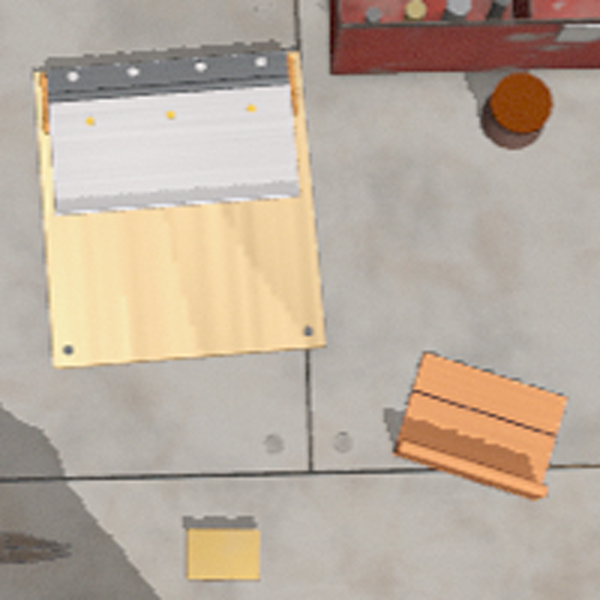

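The crop shows the lip running from crop (57,213) to (298,193), the strip's black line from (415,392) to (556,432), and the upstand top along the lower edge. The measured sizes match those given:
- **Board:** lip at about (0.636, 0.069), yaw +3.5°.
- **Strip:** centre at about (0.471, -0.147), yaw -18°, upstand at (0.438, -0.136).

Next I'll swing over to hover above the upstand.

Emit:
arm_command(deltas=[0,0,-0.1,0.04,-0.05,0,91,0,0,-0.2,0.08,-0.09,0,91,0,0,-0.3,0.11,-0.13,0,91,0,0,-0.4,0.14,-0.17,0,91,0,0,-0.45,0.17,-0.21,-0.01,91,0,0,-0.5,0.19,-0.255,-0.02,91,0,0,-0.55,0.21,-0.3,-0.02,91,0,0,-0.6,0.231,-0.35,-0.02,91,0,0,-0.65,0.235,-0.4,-0.02,91,0,0,-0.7,0.24,-0.45,-0.02,91,0,0,-0.8,0.245,-0.5,-0.02,91,0,0,-0.85,0.25,-0.55,-0.03,91,0,0,-0.9,0.255,-0.6,-0.04,91,0,0,-0.95,0.26,-0.64,-0.05,91,0,0,-1,0.265,-0.68,-0.06,91,0,0,-1,0.269,-0.71,-0.07,91,0,0,-1,0.269,-0.738,-0.085,91,0,0,-1,0.269,-0.738,-0.085,91,0,0,-1,0.269,-0.738,-0.085,91,0,0,-1,0.269,-0.738,-0.085,91])

```text
clock: 2.1
position: [0.4381, -0.1352, 0.1609]
ee_rot: [-2.502, -1.899, -0.0]
force: [0.1, 0.3, -0.5]
width: 0.988
gripper_force: 0.0
```

```bash
python3 - <<'E'
from h import *
s=sensors.observe(); c=optics.calibration("wrist"); im=optics.get_image("wrist"); cv2.imwrite("pics/w1.png",im)
R=cv2.Rodrigues(s["ee_rot"])[0]; print(s["clock"],s["position"],R.round(4).tolist(),np.degrees(np.arctan2(R[1,1],R[0,1])),s["force"],s["joints"].round(2))
Rc=cv2.Rodrigues(np.array(c["rvec"],float))[0]; print(-Rc.T@np.array(c["tvec"]).ravel(),Rc[2])
hsv=cv2.cvtColor(im,cv2.COLOR_BGR2HSV); m=cv2.inRange(hsv,(4,110,70),(15,255,255))
for k in cv2.findContours(m,cv2.RETR_EXTERNAL,cv2.CHAIN_APPROX_NONE)[0]:
    if cv2.contourArea(k)>1500:
        a=cv2.approxPolyDP(cv2.convexHull(k),4,True).reshape(-1,2); print(a.tolist()); print(ray(c,a,.003).round(4).tolist(),ray(c,a,.04).round(4).tolist())
E
```

```text
2.1 [ 0.4381348  -0.13520951  0.16086055] [[0.2692, 0.9631, -0.0001], [0.9631, -0.2692, 0.0005], [0.0005, -0.0002, -1.0]] -15.619098839596989 [ 0.05885956  0.31420181 -0.49735738] [-0.35  0.3   0.67  2.11 -0.26  0.81  0.2 ]
[ 0.45525126 -0.07044833  0.30082801] [-0.06775363 -0.24273783 -0.96772299]
[[393, 156], [433, 159], [414, 301], [378, 298]]
[[0.4987, -0.1038, 0.003], [0.5256, -0.1135, 0.003], [0.4893, -0.2162, 0.003], [0.4629, -0.2063, 0.003]] [[0.4933, -0.0996, 0.04], [0.5168, -0.1081, 0.04], [0.485, -0.1981, 0.04], [0.462, -0.1894, 0.04]]
[[390, 156], [375, 298], [312, 308], [322, 151]]
[[0.4966, -0.1032, 0.003], [0.4607, -0.2057, 0.003], [0.4114, -0.2006, 0.003], [0.4512, -0.0869, 0.003]] [[0.4915, -0.0991, 0.04], [0.46, -0.1889, 0.04], [0.4168, -0.1845, 0.04], [0.4517, -0.0849, 0.04]]
```

View pics/w1.png

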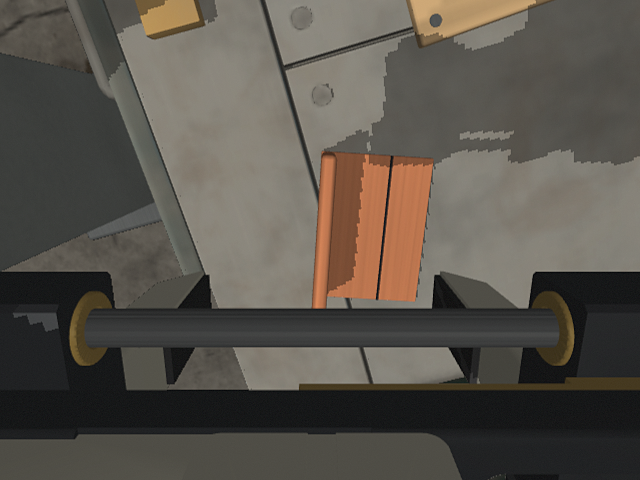

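The wrist view shows the upstand top from (322,151) to (312,308), the line from (390,156) to (375,298), and the front edge from (433,159) to (414,301). Refined strip pose: centre (0.470, -0.150), yaw -19.3°, upstand at (0.437, -0.1385). I'll descend with a 3.7° correction.

Emit:
arm_command(deltas=[0,0,-0.041,-0.001,-0.003,-0.04,91,0,0,-0.041,-0.001,-0.003,-0.08,91,0,0,-0.041,-0.001,-0.003,-0.105,91,0,0,-0.041,-0.001,-0.003,-0.12,91,0,0,-0.041,-0.001,-0.003,-0.134,91,0,0,-0.041,-0.001,-0.003,-0.134,91,0,0,-0.041,-0.001,-0.003,-0.134,50,0,0,-0.041,-0.001,-0.003,-0.134,30,0,0,-0.041,-0.001,-0.003,-0.134,20,0,0,-0.041,-0.001,-0.003,-0.134,10,0,0,-0.041,-0.001,-0.003,-0.134,5,0,0,-0.041,-0.001,-0.003,-0.134,5,0,0,-0.041,-0.001,-0.003,-0.134,5,0,0,-0.041,-0.001,-0.003,-0.134,5], force=30)

```text
clock: 3.55
position: [0.437, -0.1393, 0.0267]
ee_rot: [2.564, 1.816, -0.0]
force: [0.1, -0.5, -0.6]
width: 0.344
gripper_force: 0.0
```

Emit:
arm_command(deltas=[0,0,0,0,0,0,4,0,0,0,0,0,0,4,0,0,0,0,0,0,4,0,0,0,0,0,0,4,0,0,0,0,0,0,4,0,0,0,0,0,0,4,0,0,0,0,0,0,4,0,0,0,0,0,0,4], force=40)

```text
clock: 4.35
position: [0.437, -0.1393, 0.0267]
ee_rot: [2.564, 1.816, -0.0]
force: [1.0, -0.4, -0.5]
width: 0.108
gripper_force: 40.0
```

Emit:
arm_command(deltas=[0,0,0,0,0,0.02,4,0,0,0,0,0,0.05,4,0,0,0.05,0.02,0.03,0.05,4,0,0,0.1,0.04,0.07,0.05,4,0,0,0.15,0.06,0.11,0.05,4,0,0,0.2,0.08,0.15,0.05,4,0,0,0.253,0.09,0.18,0.05,4,0,0,0.253,0.099,0.202,0.05,4,0,0,0.253,0.099,0.202,0.05,4,0,0,0.253,0.099,0.202,0.05,4,0,0,0.253,0.099,0.202,0.05,4])

```text
clock: 5.45
position: [0.5354, 0.0614, 0.0766]
ee_rot: [-2.157, -2.284, 0.002]
force: [-0.6, -0.6, -1.3]
width: 0.108
gripper_force: 40.0
```

```bash
python3 - <<'E'
from h import *
s=sensors.observe(); c=optics.calibration("wrist"); im=optics.get_image("wrist"); cv2.imwrite("pics/w2.png",im)
t=optics.get_image("top"); si=optics.get_image("side"); 
R=cv2.Rodrigues(s["ee_rot"])[0]; print(s["clock"],s["position"],np.degrees(np.arctan2(R[1,1],R[0,1])),R[2],s["force"],s["gripper_force"])
cv2.imwrite("pics/ts2.png",np.hstack([cv2.resize(t[130:290,230:390],(400,400),interpolation=cv2.INTER_CUBIC),cv2.resize(si[180:300,260:420],(400,300),interpolation=cv2.INTER_CUBIC).copy() if 0 else cv2.resize(si[170:330,250:410],(400,400),interpolation=cv2.INTER_CUBIC)]))
E
```

```text
5.45 [0.53543682 0.06144838 0.0766446 ] 3.30019345434359 [-6.61603401e-04 -7.16234322e-04 -9.99999525e-01] [-0.58450754 -0.59773331 -1.34244216] 39.999622106552124
```

View pics/w2.png

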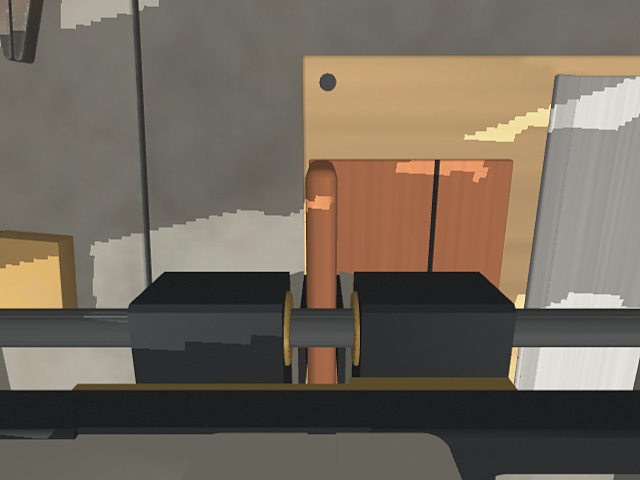

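View pics/ts2.png

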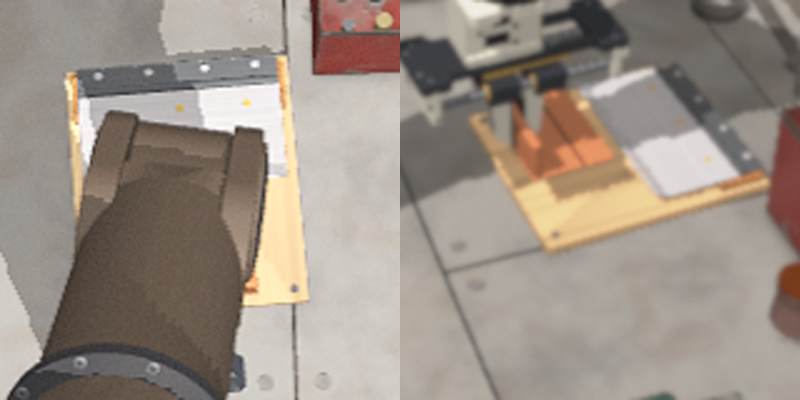

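The wrist view shows the strip held level. Its front edge starts at the corner (513,160), with the lip from (556,75) to about (525,310) and the board's +y edge at row 56. Next I'll measure the strip relative to the lip and board from this close view.

```bash
cat > m.py <<'E'
from h import *
def edge(im,rows,c0,c1,sgn):
    # strongest horizontal gradient per row between column guesses; robust line fit
    g=cv2.Sobel(cv2.GaussianBlur(im,(3,3),0).astype(np.float32),cv2.CV_32F,1,0)
    P=[]
    for r in rows:
        a=int(c0(r)); b=int(c1(r)); P.append((a+np.argmax(sgn*g[r,a:b]),r))
    P=np.array(P,np.float32); vx,vy,x,y=cv2.fitLine(P,cv2.DIST_HUBER,0,.01,.01).ravel()
    return lambda r:[x+(r-y)*vx/vy,r]
def yaw(p): d=p[0]-p[1]; return np.degrees(np.arctan2(-d[0],d[1]))
E
python3 - <<'E'
from m import *
im=cv2.imread("pics/w2.png"); c=optics.calibration("wrist")
sat=cv2.cvtColor(im,cv2.COLOR_BGR2HSV)[:,:,1]
f=edge(sat,range(170,265),lambda r:490,lambda r:522,-1); l=edge(sat,range(85,265),lambda r:520,lambda r:565,-1)
lr=edge(cv2.cvtColor(im,cv2.COLOR_BGR2HSV)[:,:,2],range(170,265),lambda r:425,lambda r:445,-1)
F=ray(c,[f(165),f(260)],.0529); L=ray(c,[l(80),l(260)],.027); K=ray(c,[lr(165),lr(260)],.0529)
print("front",F,yaw(F),"lip",L,yaw(L),"line",K,yaw(K))
C=ray(c,[[513,160],[303,160]],.0529); print("strip corner",C)
B=ray(c,[[304,56],[304,150],[540,56]],.012); print("board",B,np.degrees(np.arctan2(*(B[2]-B[0])[1::-1])))
S=ray(c,[[556,75],[639,75]],.024); print("sheet corner",S)
E
```

```text
front [[0.60634825 0.11829577 0.0529    ]
 [0.60859704 0.07924352 0.0529    ]] 3.2956857645350244 lip [[0.6300007  0.15370984 0.027     ]
 [0.63467936 0.07220705 0.027     ]] 3.28545070616253 line [[0.5757642  0.11652512 0.0529    ]
 [0.57800612 0.07747082 0.0529    ]] 3.2854718814998063
strip corner [[0.60627779 0.12022958 0.0529    ]
 [0.5243743  0.11548804 0.0529    ]]
board [[0.52102782 0.1593264  0.012     ]
 [0.52302991 0.1169803  0.012     ]
 [0.62926557 0.16558686 0.012     ]] 3.310291533016683
sheet corner [[0.63195094 0.15618843 0.024     ]
 [0.66817011 0.15828367 0.024     ]]
```

Strip, lip and board yaws all agree at 3.3°, and the strip is centred sideways within 1 mm. The line has about 57 mm to go along the board x. I'll lower to about 2 mm above the board and slide in 47 mm first, then check.

Emit:
arm_command(deltas=[0,0,0,0,-0.0005,-0.015,4,0,0,0,0,-0.0005,-0.028,4,0,0,0,0,-0.0005,-0.036,4,0,0,0,0,-0.0005,-0.036,4,0,0,0,0.008,0,-0.036,4,0,0,0,0.016,0.0005,-0.036,4,0,0,0,0.024,0.001,-0.036,4,0,0,0,0.032,0.0015,-0.036,4,0,0,0,0.04,0.002,-0.036,4,0,0,0,0.047,0.0025,-0.036,4,0,0,0,0.047,0.0025,-0.036,4,0,0,0,0.047,0.0025,-0.036,4])

```text
clock: 6.8
position: [0.5829, 0.0651, 0.0406]
ee_rot: [-2.155, -2.286, 0.001]
force: [-0.4, -0.8, -0.2]
width: 0.106
gripper_force: 40.0
```

```bash
python3 - <<'E'
from h import *
s=sensors.observe(); im=optics.get_image("wrist"); cv2.imwrite("pics/w3.png",im)
R=cv2.Rodrigues(s["ee_rot"])[0]; print(s["clock"],s["position"],np.degrees(np.arctan2(R[1,1],R[0,1])),R[2],s["force"],s["gripper_force"])
E
```

```text
6.8 [0.58286007 0.06513091 0.04058525] 3.3872835292983177 [-1.49847415e-04 -4.18718899e-04 -9.99999901e-01] [-0.42025011 -0.79146426 -0.19044963] 39.999786615371704
```

View pics/w3.png

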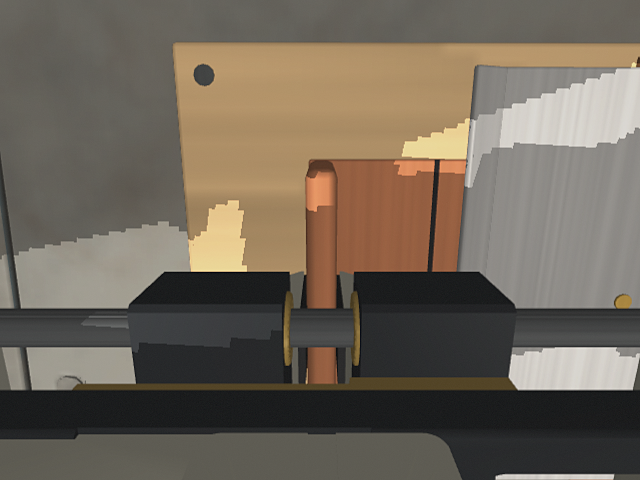

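The wrist view shows the front edge under the lip, with no contact force. The black line is at (437,160)-(430,270) and the lip at (475,68)-(459,270).

```bash
python3 - <<'E'
from m import *
im=cv2.imread("pics/w3.png"); c=optics.calibration("wrist"); h=cv2.cvtColor(im,cv2.COLOR_BGR2HSV)
u=np.array([.9983,.0574,0]);v=np.array([-.0574,.9983,0])
l=edge(h[:,:,1],range(100,265),lambda r:452,lambda r:482,-1)
a=edge(h[:,:,2],range(175,265),lambda r:424,lambda r:440,-1); b=edge(h[:,:,2],range(175,265),lambda r:428,lambda r:446,1)
K=(ray(c,[a(180),a(260)],.017)+ray(c,[b(180),b(260)],.017))/2
print("line",K@u,yaw(K), b(200)[0]-a(200)[0])
for z in(.024,.027): L=ray(c,[l(180),l(260)],z); print("lip",L@u,yaw(L))
B=ray(c,[[174,43],[190,271]],.012); print("board front u",B@u,B@u+.11,"v",B@v)
print("strip v edge",ray(c,[[420,160]],.017)@v, "sheet corner v",ray(c,[[475,67]],.025)@v)
E
```

```text
line [0.62926785 0.62933143] 3.400546672541546 4.8704224
lip [0.6382022  0.63821166] 3.3078152360000077
lip [0.63716841 0.63717768] 3.3078152360000606
board front u [0.52877848 0.52772455] [0.63877848 0.63772455] v [0.12899119 0.03838484]
strip v edge [0.08620606] sheet corner v [0.1191166]
```

8.8 mm remain. I'll finish the slide with a slight y trim, then lower gently.

Emit:
arm_command(deltas=[0,0,0,0.004,-0.0005,0,4,0,0,0,0.0088,-0.001,0,4,0,0,0,0.0088,-0.001,0,4,0,0,0,0.0088,-0.001,-0.001,4,0,0,0,0.0088,-0.001,-0.0015,4,0,0,0,0.0088,-0.001,-0.0015,4,0,0,0,0.0088,-0.001,-0.0015,4])

```text
clock: 7.55
position: [0.5917, 0.0642, 0.0392]
ee_rot: [-2.155, -2.286, 0.0]
force: [-0.3, -1.0, -0.7]
width: 0.103
gripper_force: 40.0
```

```bash
python3 - <<'E'
from m import *
s=sensors.observe(); c=optics.calibration("wrist"); im=optics.get_image("wrist"); cv2.imwrite("pics/w4.png",im)
print(s["clock"],s["position"],s["ee_rot"],s["force"],s["ft_torque"])
cv2.imwrite("pics/w4c.png",cv2.resize(im[40:290,300:560],None,fx=2.3,fy=2.3))
E
```

```text
7.55 [0.59171257 0.064243   0.0392102 ] [-2.15477621e+00 -2.28605202e+00  7.10527250e-05] [-0.34992111 -0.95542297 -0.71178099] [-0.08905639  0.09321788 -0.03453113]
```

View pics/w4c.png

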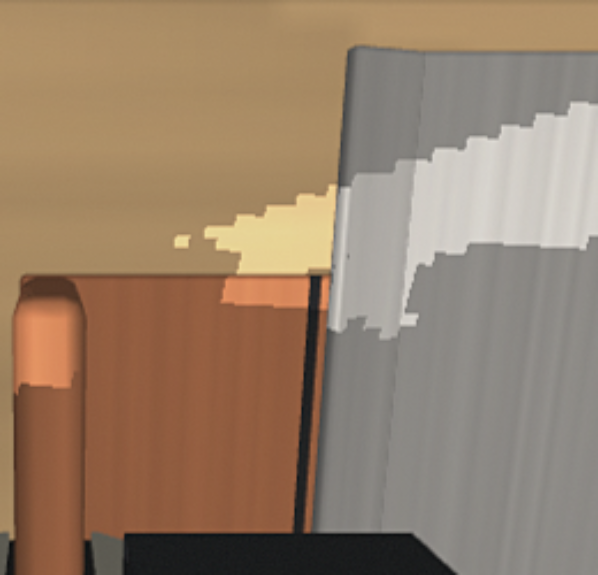

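The crop shows the line just short of the lip as seen (line at crop 315, lip at 329). I'll check the parallax numerically.

```bash
python3 - <<'E'
from h import *
c=optics.calibration("wrist"); u=np.array([.9983,.0574,0])
print(ray(c,[[437,162],[430.6,268]],.0154)@u)
for z in(.024,.027): print(ray(c,[[444,162],[437,268]],z)@u)
R=cv2.Rodrigues(np.array(c["rvec"],float))[0]; print(-R.T@np.array(c["tvec"]).ravel()@u)
E
```

```text
[0.63849107 0.63900535]
[0.63870771 0.63913458]
[0.63782845 0.63824707]
0.5932312791366285
```

The line meets the lip within about 0.5 mm. Now I'll press down in small steps.

Emit:
arm_command(deltas=[0,0,0,0,0,-0.0003,4,0,0,0,0,0,-0.0006,4,0,0,0,0,0,-0.001,4,0,0,0,0,0,-0.001,4,0,0,0,0,0,-0.001,4])

```text
clock: 8.1
position: [0.5918, 0.0642, 0.0388]
ee_rot: [-2.155, -2.286, -0.0]
force: [-2.6, -0.1, 7.5]
width: 0.107
gripper_force: 40.0
```

Emit:
arm_command(deltas=[0,0,0,0,0,-0.0002,4,0,0,0,0,0,-0.0002,4,0,0,0,0,0,-0.0002,4,0,0,0,0,0,-0.0002,4])

```text
clock: 8.5
position: [0.5918, 0.0642, 0.0388]
ee_rot: [-2.155, -2.286, -0.001]
force: [-3.7, 0.6, 8.8]
width: 0.108
gripper_force: 40.0
```

```bash
python3 - <<'E'
from m import *
c=optics.calibration("wrist"); im=optics.get_image("wrist"); s=sensors.observe(); cv2.imwrite("pics/w5.png",im)
print(s["clock"],s["position"],s["ee_rot"],s["force"],s["ft_torque"])
si=optics.get_image("side"); cv2.imwrite("pics/s5.png",cv2.resize(si[170:330,250:410],(600,600),interpolation=cv2.INTER_CUBIC))
print(np.abs(im.astype(int)-cv2.imread("pics/w4.png")).mean())
for i in range(3): optics.get_image("top"); print(sensors.observe()["force"])
E
```

```text
8.55 [0.59180949 0.0642181  0.03877626] [-2.15475793e+00 -2.28594663e+00 -7.62445509e-04] [-2.59622611  0.3828885   8.47926335] [-0.12894153  0.77403207  0.01978228]
1.2702256944444446
[-3.94546652  0.32704767  8.98413368]
[-3.50510861 -0.67663911  9.15876359]
[-3.54508453  0.33098531  9.28976792]
```

View pics/s5.png

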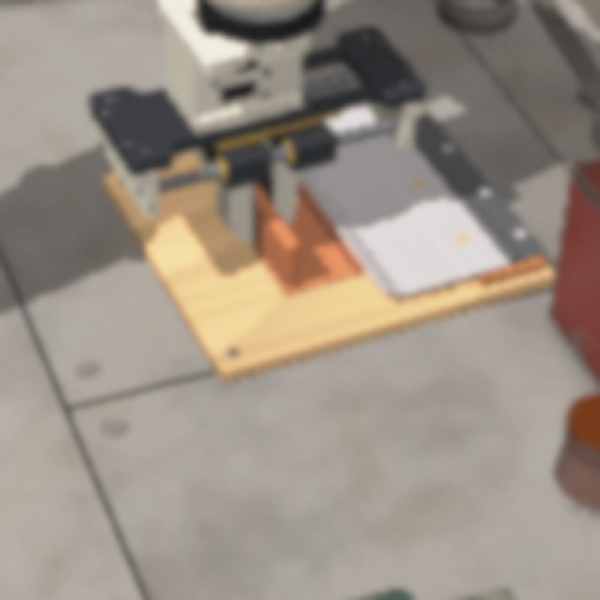

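The side view shows the strip flat under the lip, the sheet lying down and the bystanders untouched. The push reads a steady 9 N or so, about 10 N net of the strip's weight.

```bash
python3 -c "
from cell import arm,sensors
print(sensors.observe()['force'],arm.sign_off())"
```

```text
the job is handed in; nothing more can be done
[-3.54508453  0.33098531  9.28976792] None
```

The job is handed in: the strip is tucked squarely under the lip with its black line within about 0.5 mm of it, and it is still gripped and pressed flat on the board at about 10 N (sensor reading 9.3 N).

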